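# Refit the strip cutter's guide rod and drop its keeper

### The job

Put the loose steel guide rod back into the glass strip cutter: start either end into the open bore, push it partway, let go, move the hand further back along the rod and push it on, until it is fully home and its end is flush with the face of the block. Then swing the small keeper on that face over, so that it lies down across the mouth of the bore and locks the rod in. Leave the other things on the bench where they are and finish with the hand clear.

Things in the scene. Friction and masses are not known exactly. Their poses are not given: they have to be found in the camera images.
- guide_rod: Loose bright steel rod, 16 mm in diameter and 120 mm long, about 0.18 kg, both ends alike with a 2.5 mm chamfer; it lies on its side on the notebook in front of the bore, roughly in the bore's direction. Origin at the middle of the rod (20 mm above the bench at the start), x axis along the rod, either end may point at the bore; its roll means nothing.
- strip_cutter: Fixed slide of a glass strip cutter before the blue grinder, oiled, slippery: dark base, two aluminium bearing blocks, a fixed rod, a grey carriage between. Origin on the bench below the bore's mouth; x = the way the rod goes in (to the robot's left, world +y or so), y = left of that (to the robot), z = up. Near block: x 0 to 40 mm, y -24 to 51 mm, 70 mm high; all: x to 142 mm, under 90 mm high.
- bore_mouth (a point): Centre of the bore's mouth in the near block's outer face, 46 mm above the bench; the bore runs level along +x (axes as strip_cutter's). Bore 17.5 mm wide (18 to 18.5 further in), countersink 26.5 mm wide, 8 mm deep. It runs through the near block (40 mm), the carriage (36 mm) and blind into the far block, each countersunk; depth 120 mm, so a rod that is home ends flush with that face (x = 0).
- carriage (a joint): Slide of the grey carriage along the fixed rod, 0 (against the near block) to 0.020 m; its bore is always in line with the others. It may stand anywhere and be pushed along by the rod.
- keeper (a joint): Drop keeper on the outer face: steel arm 38 mm long, 14 mm wide, 4 mm thick, 3 mm off the face, pivot 26 mm beside the bore (+y, robot's side). 0 rad = down across the mouth (closed), 1.57 = upright, 2.3 = leaning to +y on its stop; starts at 1.85 to 2.1. Light, slightly stiff: pushed to -y below about 1 rad it falls shut by itself, but a rod standing out over 3 mm stops it.
- keeper_hinge (a point): Pivot of the keeper: 5 mm in front of the outer face, 26 mm to +y of the bore's axis, 44 mm above the bench, axes as strip_cutter's.
- keeper_pin (a point): Middle of the thumb pin at the keeper's outer end, 37 mm from the pivot: dark, 8 mm in diameter, pointing away from the block (-x), 7 to 21 mm in front of the outer face; push the keeper here. With the keeper open it is about 78 mm above the bench and 36 to 45 mm to +y of the bore's axis.
- task_lamp: Fixed black gooseneck lamp left of the strip cutter. Its neck stands upright at world x = 0.45, y = 0.04, up to 0.40 m high; its shade hangs over x 0.53 to 0.65, y 0.12 to 0.25, 0.24 to 0.37 m high: keep the arm clear of it, also on the way to the work. A wall shelf hangs 0.59 m above the bench over x > 0.42, y < -0.32: do not carry the hand high there.
- glass_offcut_0: Bystander: green glass offcut, 42x65x8 mm, flat, at the far left corner of the strip cutter. Origin at the centre of its underside.
- glass_cutter: Bystander: pencil glass cutter, 152 mm long, 18 mm thick, behind the lamp. Origin at the centre of its underside.
- spray_can: Bystander: spray can, 48 mm in diameter, 120 mm tall, behind the lamp's foot. Origin at the centre of its underside.
- notebook: Fixed black ring-bound notebook, 148x110 mm, its cover 12 mm above the bench, lying in front of the bore; the rod lies on it at the start. Origin at the centre of its underside.
- dish: Bystander: small round dish of chips, 69 mm in diameter, 18 mm high, right of the grinder. Origin at the centre of its underside.
- glass_grinder: Fixed blue grinder behind the strip cutter, x > 0.55, 0.105 m high; its visor stands up to 0.23 m at x > 0.60. Origin at the centre of its underside.

How it is judged:
On the way, in this order (a step that is already met when the one before it is completed fails the run):
1. the rod stands partway in the bore (its nose 25 to 112 mm deep) and the fingers have let go of it (x of guide_rod in the frame of bore_mouth between -0.035 and 0.052 m and y of guide_rod in the frame of bore_mouth between -0.01 and 0.01 m and z of guide_rod in the frame of bore_mouth between -0.01 and 0.01 m and angle between the x axis of guide_rod and the x axis of bore_mouth, either way round below 0.12 rad and contact force between the fingers and guide_rod below 0.2 N), for 0.15 s.
2. the rod is home: its end stands out of the face less than 3 mm (x of guide_rod in the frame of bore_mouth above 0.057 m and y of guide_rod in the frame of bore_mouth between -0.005 and 0.005 m and z of guide_rod in the frame of bore_mouth between -0.005 and 0.005 m and angle between the x axis of guide_rod and the x axis of bore_mouth, either way round below 0.05 rad), for 0.2 s.
3. the keeper lies down across the mouth (value of joint keeper below 0.12 rad), for 0.2 s.
At the end, for the whole second after the job is handed in: The rod is in the bore and home (its outer end proud of the block's face by less than 3 mm), at rest, and the keeper lies across the mouth within 0.12 rad of level (all of step 2 and value of joint keeper below 0.12 rad and linear speed of guide_rod below 0.01 m/s); the robot touches nothing.
It fails at once if the glass offcut is shoved more than 25 mm (distance of glass_offcut_0 from where it was at the start of the episode above 0.025 m).
It fails at once if the glass cutter is shoved more than 25 mm (distance of glass_cutter from where it was at the start of the episode above 0.025 m).
It fails at once if the dish is shoved more than 25 mm (distance of dish from where it was at the start of the episode above 0.025 m).
It fails at once if the spray can is knocked over or shoved more than 25 mm (distance of spray_can from where it was at the start of the episode above 0.025 m).
It also fails if it takes over 69 s, if anything falls off the work surface, if the arm or the gripper's body presses on something with over 40 N, if the wrist force passes 120 N, or if a joint passes its speed limit or range.

### The arm

A 6-joint arm with a two-finger parallel gripper is mounted at the origin on a cart in front of the work surface, level with it; the furniture and walls round the work are solid. World frame = base frame: x ahead of the robot, y to its left, z up, the work surface at z = 0. Lengths are in m, angles in rad, forces in N, time in s.
With the tool pointing down it reaches from about 0.35 to 0.925 m from the base axis. Payload 6.4 kg.
Tool frame: the origin (TCP) lies midway between the tips of the shut fingers; the grasp point (between the pads) lies 19 mm behind it; z points along the fingers, y is the line along which they close (so a half turn about z gives the same grasp; the last joint's range is limited). The gripper opens to 94 mm and grips with 3 to 60 N. Pads are 16 mm wide; open, the fingers measure 119 mm over their backs; the gripper's body (75 mm by 177 mm) begins 78 mm behind the grasp point.
Start: joints at [0.984, 0.245, 1.558, -0, 1.339, -0.174], TCP at [0.261, 0.595, 0.205] pointing down, gripper open.
Joint ranges: [-3.13, 3.13], [-1.02, 2.26], [0.13, 2.54], [-0.95, 4.09], [0.21, 2.88], [-2.74, 2.74]. Speed limits (rad/s): [2.57, 2.57, 3.14, 3.14, 3.14, 3.14].

### API

Orientations are given as a rotation vector (axis times angle).
In Python, from workcell import readout, optics, r gives the robot as it stands.
- The arm moves only by the tool servo_tool, never from a script. Its argument "deltas" is a list of rows, each a list of 3 entries, a list of its own where there are three numbers: the shift along the tool's x, y, z in m, then the turn about the tool's z in degrees, then the closure, from 0 (fully open) to 1 (shut). A call has 1 to 5 rows; each row shifts and turns the commanded pose from where the row before left it, along the tool's axes as they then stand; what a row does not reach is not made up. A row lasts 1/10 s, in which the tool goes at most 50 mm and 8.59 degrees, less where a joint would pass 70% of its speed; a pose out of reach is approached as far as the arm can. A call is refused whole if a number of a shift passes 0.05 or a number of a turn 8.59, either way. A call with a gripper value outside its range is refused whole. The fingers move at their own pace and stop on an object; "force" is the grip in N (left out, the last holds). Time passes only in rows, so rows that do not move let the fingers close. It gives the time, the measured TCP pose, the force, the opening and the grip force at its end, in the units of the state.
- readout.observe(): the state, without advancing time (a new reading comes with each control period).
- optics.snapshot(name): name is "scene" or "top" or "wrist"; returns (picture, depth): 420x560x3 uint8, blue, green, red; 420x560 float32, m along the optical axis (not along the pixel's ray), 0 where there is no reading.
- optics.camera_info(name): a dict with "camera_matrix" (3x3 intrinsics, pixels), "rvec" (rotation vector, rad) and "tvec" (3), from world to camera coordinates, as OpenCV has them. Camera axes: x right, y down, z forward; pixel columns grow to the right and rows downward; lengths in m; the calibration is good to about 2 mm. A picture is of the moment at which its call begins: read the wrist's pose just before it. camera_info takes no time and is no camera call; for the wrist camera it gives the pose at the moment of the call.
- r.finish_job(): hands the job in; it is judged then, once.
Trained networks look in the newest picture that a camera, given by its name, has taken for a name from the list of things; names that differ only in an ending like _2 or _b are one class to them, and where a whole thing is asked for, a point or a joint stands for the part that bears it (a point fixed in the world has none). Each returns a list of dicts, best first, with "p" (0 to 1); they miss things now and then, are a little off and sometimes report something else, mostly with a low value. They report only what shows in the picture. A call takes as long as a camera call.
- optics.recognise(thing, camera): "uv" ([column, row] in pixels, amid what is visible of it).
The state is a dict: "clock": time; "q": joint angles; "qd": joint speeds; "tau": joint torques, N m; "position": TCP position; "orientation": TCP orientation; "contact_force": force on the tool from outside, world axes, zero at the start; "wrist_torque": the same for the moment, N m; "width": finger opening in m; "grip_force": force on a finger pad.
Only numpy, scipy, OpenCV 4.12 (cv2) and the standard library are available. Lean on these libraries where they do the work, as an engineer would, in place of code of your own. Each camera call takes 0.05 s, during which the arm holds its last target. There are 200 camera calls.

## Working session

There is one attempt and no reset: what is moved stays moved. The work goes in short steps, Python scripts to look and compute and a tool call to move; the robot and the scene stay as the last step left them, time stands still between calls to the robot, and variables do not carry over. Pictures are saved under pics/ and viewed, at most 10 in all, crops included, and the job is handed in when it is done.

Besides the shell and the picture viewer there is one more tool, called after "Request:" by a JSON object that holds its "fn" and its "kwargs". servo_tool: Moves the arm, as the interface text tells. Its arguments: {"type":"object","properties":{"deltas":{"type":"array"},"force":{"type":"number"}},"required":["deltas"]}

```bash
mkdir -p pics
cat > h.py <<'E'
import numpy as np, cv2
from workcell import readout, optics, r
def cam(n):
    i=optics.camera_info(n); R=cv2.Rodrigues(np.array(i["rvec"],float))[0]
    return np.array(i["camera_matrix"]),R,np.array(i["tvec"],float).ravel()
def cloud(n,d,c=None):
    K,R,t=c or cam(n); v,u=np.mgrid[:d.shape[0],:d.shape[1]]
    P=np.stack([(u-K[0,2])/K[0,0]*d,(v-K[1,2])/K[1,1]*d,d],-1)
    return (P-t)@R
def proj(p,c):
    K,R,t=c; q=(R@np.atleast_2d(p).T).T+t; q=q@K.T; return q[:,:2]/q[:,2:]
E
python3 - <<'E'
from h import *
print(readout.observe())
for n in("scene","top"):
    p,d=optics.snapshot(n); cv2.imwrite(f"pics/{n}0.png",p); np.save(n,d)
    P=cloud(n,d)
    print(n,cam(n)[0][0,0],-cam(n)[1].T@cam(n)[2])
    for t in("guide_rod","strip_cutter","keeper_pin","notebook","keeper","carriage"):
        for o in optics.recognise(t,n)[:1]:
            u,v=map(int,o["uv"]); print(t,o, P[v,u].round(3))
E
```

```text
{'clock': 0.0, 'q': array([ 9.83864710e-01,  2.45780182e-01,  1.55896847e+00, -2.84765199e-05,
        1.33869911e+00, -1.74102557e-01]), 'qd': array([-0.00076697,  0.00014685, -0.00097031, -0.0010781 ,  0.0002836 ,
       -0.00085331]), 'tau': array([-4.43565432e-05, -4.15859306e+01, -3.14588857e+01,  6.84530265e-02,
        3.35644023e-02, -1.70724429e-04]), 'position': array([0.26045644, 0.59489796, 0.20439152]), 'orientation': array([-6.43728993e-01, -3.07425487e+00,  2.72116401e-03]), 'contact_force': array([ 0.2093212 , -0.49498965, -0.12228158]), 'wrist_torque': array([-0.00633668,  0.01394804, -0.01948155]), 'grip_force': 0.0, 'width': 0.09356002982938592}
scene 503.29958393384925 [ 0.07738497 -0.56730108  0.76933299]
guide_rod {'uv': [328.1, 324.9], 'p': 0.72} [ 0.456 -0.333  0.026]
strip_cutter {'uv': [258.0, 270.5], 'p': 0.8} [ 0.442 -0.189  0.065]
keeper_pin {'uv': [258.1, 264.8], 'p': 0.62} [ 0.447 -0.184  0.073]
notebook {'uv': [320.4, 332.8], 'p': 0.81} [ 0.442 -0.328  0.013]
keeper {'uv': [281.5, 288.2], 'p': 0.57} [ 0.43  -0.252  0.083]
carriage {'uv': [256.5, 265.1], 'p': 0.86} [ 0.444 -0.183  0.073]
top 442.5076358663645 [ 0.48778104 -0.12999217  1.02164045]
guide_rod {'uv': [375.8, 257.2], 'p': 0.95} [ 0.456 -0.329  0.032]
strip_cutter {'uv': [305.3, 255.4], 'p': 0.92} [ 0.464 -0.173  0.075]
keeper_pin {'uv': [339.7, 264.6], 'p': 0.62} [ 0.44  -0.253  0.   ]
notebook {'uv': [378.8, 255.3], 'p': 0.65} [ 0.459 -0.341  0.012]
carriage {'uv': [300.8, 257.0], 'p': 0.65} [ 0.46  -0.162  0.067]
```

Run:
```python
from h import *
a=cv2.imread("pics/scene0.png"); b=cv2.imread("pics/top0.png")
cv2.imwrite("pics/c0.png",np.vstack([cv2.resize(a[200:400,180:430],None,fx=3,fy=3)[:298*2:1][:300*2]]) )
cv2.imwrite("pics/c1.png",cv2.resize(b[190:320,250:450],None,fx=4,fy=4))
P=cloud("top",np.load("top.npy"))
# rod: points on notebook with z 0.018-0.04
m=(P[...,2]>.019)&(P[...,2]<.04)&(P[...,0]>.40)&(P[...,0]<.52)&(P[...,1]<-.255)&(P[...,1]>-.42)
q=P[m]; c=q.mean(0); w=np.linalg.svd(q-c)[2][0]; s=(q-c)@w; print("rod",m.sum(),c,w,s.min(),s.max(),np.percentile(q[:,2],[50,90]))
# near block top
m=(P[...,2]>.062)&(P[...,2]<.076)&(P[...,0]>.36)&(P[...,0]<.54)&(P[...,1]<-.05)&(P[...,1]>-.30)
q=P[m].astype(np.float32); print("block",m.sum(),np.percentile(q,[1,50,99],axis=0)); print(cv2.minAreaRect(q[:,:2]))
mm=m.astype(np.uint8); n,l,st,ce=cv2.connectedComponentsWithStats(mm)
for i in range(1,n):
    if st[i,4]>40:
        qq=P[l==i].astype(np.float32); print(st[i],cv2.minAreaRect(qq[:,:2]),np.median(qq[:,2]))
```

```text
rod 386 [ 0.45233005 -0.32921957  0.02681702] [-0.19838956 -0.98011937  0.00275692] -0.05957454577991142 0.060900709006311504 [0.02698946 0.02989241]
block 1730 [[ 0.41820955 -0.23564826  0.06338479]
 [ 0.45468673 -0.17710491  0.07062764]
 [ 0.50797221 -0.10433368  0.07576408]]Traceback (most recent call last):
  File "<stdin>", line 11, in <module>
cv2.error: OpenCV(4.12.0) /io/opencv/modules/imgproc/src/convhull.cpp:143: error: (-215:Assertion failed) total >= 0 && (depth == CV_32F || depth == CV_32S) in function 'convexHull'
```

View pics/c0.png

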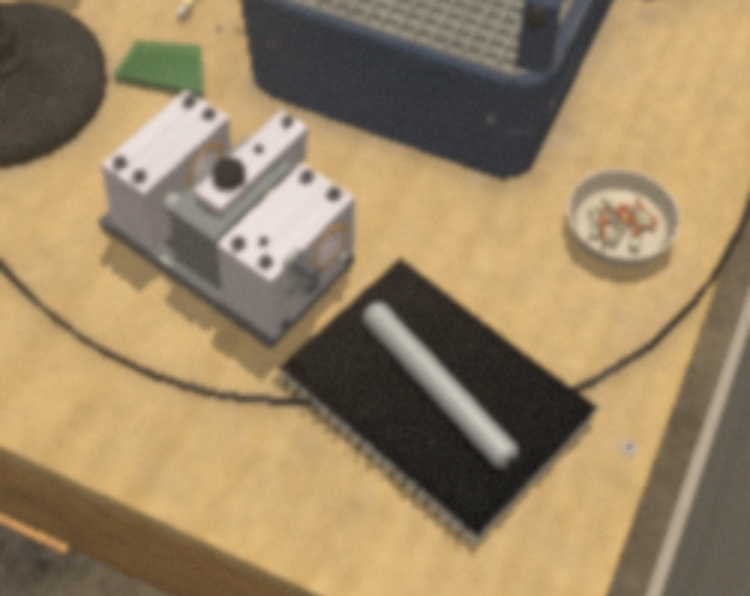

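View pics/c1.png

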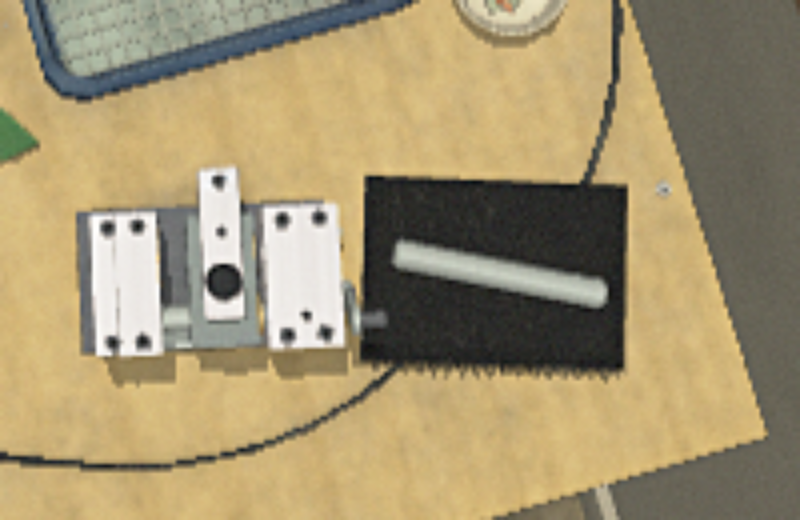

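The views show the rod on the notebook (top crop 395–605, 255–292), with its axis about 11° off the bore direction. The near block's top face is at crop 262–344 × 203–347, and the keeper leans open with its pin at about (375, 319). I'll lift and turn first, and fit the block meanwhile.

Request:
{"fn": "servo_tool", "kwargs": {"deltas": [[[0, 0, -0.025], 8.5, 0], [[0, 0, -0.025], 8.5, 0], [[0, 0, -0.025], 8.5, 0], [[0, 0, -0.025], 8.5, 0], [[0, 0, -0.025], 8.5, 0]]}}

```text
clock: 1.2
position: [0.2607, 0.5953, 0.3315]
orientation: [1.722, 2.627, 0.0]
contact_force: [-0.1, 0.4, 0.2]
width: 0.0942
grip_force: 0.0
```

Request:
{"fn": "servo_tool", "kwargs": {"deltas": [[[0, 0, -0.025], 8.5, 0], [[0, 0, -0.025], 8.5, 0], [[0, 0, -0.025], 8.5, 0], [[0, 0, -0.025], 8.5, 0], [[0, 0, -0.025], 1.3, 0]]}}

```text
clock: 1.7
position: [0.2607, 0.5953, 0.4565]
orientation: [-2.435, -1.985, -0.0]
contact_force: [-0.2, -0.6, -0.1]
width: 0.0939
grip_force: 0.0
```

```bash
cat >> h.py <<'E'
def ray(uv,z,c):
    K,R,t=c; uv=np.atleast_2d(uv); d=np.c_[uv,np.ones(len(uv))]@np.linalg.inv(K).T@R; o=-R.T@t
    return o+d*((z-o[2])/d[:,2])[:,None]
def pose():
    o=readout.observe(); R=cv2.Rodrigues(o["orientation"])[0]; return o,np.array(o["position"]),R
E
python3 - <<'E'
from h import *
b=cv2.imread("pics/top0.png"); c=cam("top"); g=b.min(2)
m=((g>185)).astype(np.uint8); m[:,:250]=0; m[:,345:]=0; m[:235]=0;m[280:]=0
m=cv2.morphologyEx(m,cv2.MORPH_CLOSE,np.ones((3,3)))
n,l,st,ce=cv2.connectedComponentsWithStats(m)
for i in range(1,n):
    if st[i,4]>100:
        v,u=np.nonzero(l==i); q=ray(np.c_[u,v].astype(float),.07,c)[:,:2].astype(np.float32)
        print(st[i],cv2.minAreaRect(q)); print(cv2.boxPoints(cv2.minAreaRect(q)).round(4).tolist())
# clean rod
P=cloud("top",np.load("top.npy"))
v,u=np.nonzero((g>110)&(np.mgrid[:420,:560][1]>346)&(np.mgrid[:420,:560][1]<403)&(np.mgrid[:420,:560][0]>240)&(np.mgrid[:420,:560][0]<270))
q=ray(np.c_[u,v].astype(float),.02,c)[:,:2].astype(np.float32); print(len(u),cv2.minAreaRect(q),cv2.fitLine(q,2,0,.01,.01).ravel())
print(pose())
E
```

```text
[300 235  11  24 203] ((0.48256832361221313, -0.17262345552444458), (0.04899149015545845, 0.020557664334774017), 1.511622667312622)
[[0.4578000009059906, -0.16300000250339508], [0.45840001106262207, -0.1835000067949295], [0.5073000192642212, -0.18230000138282776], [0.5067999958992004, -0.16169999539852142]]
[316 241  20  36 621] ((0.4558834731578827, -0.21629683673381805), (0.04033645987510681, 0.07408729195594788), 88.87898254394531)
[[0.41850000619888306, -0.23569999635219574], [0.4925000071525574, -0.23720000684261322], [0.4932999908924103, -0.19689999520778656], [0.41920000314712524, -0.19539999961853027]]
[272 243  25  36 555] ((0.453423410654068, -0.12811529636383057), (0.07500042766332626, 0.04883890599012375), 1.5586912631988525)
[[0.41530001163482666, -0.1046999990940094], [0.41659998893737793, -0.1535000056028366], [0.49160000681877136, -0.15150000154972076], [0.490200012922287, -0.10270000249147415]]
355 ((0.45248469710350037, -0.33086058497428894), (0.12020502239465714, 0.014483681879937649), 77.55156707763672) [ 0.21440317  0.97674525  0.45253012 -0.33106276]
({'clock': 
[... 184 characters left out ...]
8,  0.44211401,
        0.15629709]), 'tau': array([ 7.11518596e-02, -4.08782637e+01, -3.21366227e+01,  3.28551221e-02,
       -3.93320052e-01,  2.83712922e-01]), 'position': array([0.26070576, 0.59530503, 0.4565447 ]), 'orientation': array([-2.43492780e+00, -1.98506509e+00, -1.45338670e-04]), 'contact_force': array([-0.24812173, -0.63973922, -0.05052097]), 'wrist_torque': array([-0.05111219,  0.04283318, -0.01909198]), 'grip_force': 0.0, 'width': 0.09391573615806396}, array([0.26070576, 0.59530503, 0.4565447 ]), array([[ 2.01471080e-01,  9.79494462e-01,  4.68150728e-05],
       [ 9.79494459e-01, -2.01471084e-01,  8.90076693e-05],
       [ 9.66144026e-05,  2.79226330e-05, -9.99999995e-01]]))
```

Request:
{"fn": "servo_tool", "kwargs": {"deltas": [[[-0.044, 0.017, 0], 0, 0], [[-0.044, 0.017, 0], 0, 0], [[-0.044, 0.017, 0], 0, 0], [[-0.044, 0.017, 0], 0, 0], [[-0.044, 0.017, 0], 0, 0]]}}

```text
clock: 2.2
position: [0.3002, 0.3612, 0.4555]
orientation: [2.431, 1.989, 0.001]
contact_force: [0.9, -0.6, 0.9]
width: 0.0943
grip_force: 0.0
```

Request:
{"fn": "servo_tool", "kwargs": {"deltas": [[[-0.044, 0.017, 0], 0, 0], [[-0.044, 0.017, 0], 0, 0], [[-0.044, 0.017, 0], 0, 0], [[-0.044, 0.017, 0], 0, 0], [[-0.044, 0.017, 0], 0, 0]]}}

```text
clock: 2.7
position: [0.3397, 0.1288, 0.4557]
orientation: [2.431, 1.989, 0.002]
contact_force: [1.3, -0.7, 0.3]
width: 0.0941
grip_force: 0.0
```

Request:
{"fn": "servo_tool", "kwargs": {"deltas": [[[-0.044, 0.017, 0], 0, 0], [[-0.044, 0.017, 0], 0, 0], [[-0.044, 0.017, 0], 0, 0], [[-0.044, 0.017, 0], 0, 0], [[-0.044, 0.017, 0], 0, 0]]}}

```text
clock: 3.2
position: [0.3794, -0.1041, 0.4558]
orientation: [2.432, 1.987, 0.001]
contact_force: [1.7, 0.4, 0.2]
width: 0.0939
grip_force: 0.0
```

Request:
{"fn": "servo_tool", "kwargs": {"deltas": [[[-0.015, 0.01, 0.045], 0, 0.5], [[-0.015, 0.01, 0.045], 0, 0.5], [[-0.02, 0.01, 0.04], 0, 0.5], [[-0.02, 0.01, 0.04], 0, 0.5], [[-0.025, 0.012, 0.03], 0, 0.5]]}}

```text
clock: 3.7
position: [0.4111, -0.2055, 0.253]
orientation: [-2.43, -1.988, 0.0]
contact_force: [0.2, -0.2, -0.4]
width: 0.0574
grip_force: 0.0
```

Request:
{"fn": "servo_tool", "kwargs": {"deltas": [[[-0.025, 0.013, 0.03], 0, 0.5], [[-0.025, 0.013, 0.02], 0, 0.5], [[-0.027, 0.013, 0.02], 0, 0.5], [[-0.027, 0.013, 0.015], 0, 0.5], [[-0.027, 0.013, 0.01], 0, 0.5]]}}

```text
clock: 4.2
position: [0.4492, -0.3475, 0.1589]
orientation: [-2.431, -1.987, 0.0]
contact_force: [0.3, 0.1, 0.0]
width: 0.0466
grip_force: 0.0
```

Run:
```python
from h import *
o,p,R=pose(); print(p)
c=cam("wrist"); a,d=optics.snapshot("wrist"); cv2.imwrite("pics/w0.png",a); np.savez("w0",d=d,K=c[0],R=c[1],t=c[2],p=p,TR=R)
print(-c[1].T@c[2]); print(proj([[.47,-.236,.046],[.4525,-.33,.02],p],c))
```

```text
[ 0.44918383 -0.34754584  0.15892334]
[ 0.46414802 -0.27436396  0.33851071]
[[279.13273029  60.73250751]
 [281.33547189 180.67650469]
 [281.56785543 260.40383349]]
```

View pics/w0.png

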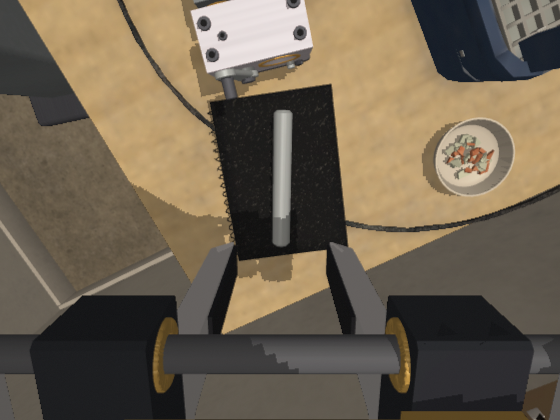

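The wrist view shows the rod from (283,112) to (281,245), the block top above it with its outer edge at about (207,74)–(311,48), and the pin at (230,90). I'll refine both now.

Run:
```python
from h import *
z=np.load("w0.npz"); c=(z["K"],z["R"],z["t"]); P=cloud(0,z["d"],c); p=z["p"];TR=z["TR"]
a=cv2.imread("pics/w0.png")
g=a.min(2).astype(int); v,u=np.mgrid[:420,:560]
m=(P[...,2]>.017)&(P[...,2]<.035)&(u>262)&(u<305)&(v>95)&(v<255)
q=P[m]; cc=q.mean(0); w=np.linalg.svd(q-cc)[2][0]; s=(q-cc)@w
print("rod cloud",cc,w,s.min(),s.max(),q[:,2].max())
uv=np.c_[u[m],v[m]].astype(float); r2=ray(uv,.024,c)[:,:2].astype(np.float32); print("rod rays",cv2.minAreaRect(r2),cv2.fitLine(r2,2,0,.01,.01).ravel())
m=(P[...,2]>.06)&(P[...,2]<.077)&(v<90)&(u>150)&(u<330)&(g>140)
q=P[m];print("blk z",np.median(q[:,2]),m.sum())
r2=ray(np.c_[u[m],v[m]].astype(float),.07,c)[:,:2].astype(np.float32); re=cv2.minAreaRect(r2); print(re, cv2.boxPoints(re).tolist())
# face: points below the top, facing -y
m=(P[...,2]>.01)&(P[...,2]<.06)&(v<90)&(u>200)&(u<320)&(P[...,1]>-.26)
q=P[m]; print("face",m.sum(),np.percentile(q,[5,50,95],axis=0))
# big crop
cv2.imwrite("pics/w0c.png",cv2.resize(a[0:120,170:330],None,fx=5,fy=5,interpolation=cv2.INTER_CUBIC))
```

```text
rod cloud [ 0.45374167 -0.32585413  0.0264672 ] [-2.14336344e-01 -9.76759866e-01  3.08406450e-04] -0.05677098762637532 0.06372808740451562 0.02986020867670002
rod rays ((0.4530356824398041, -0.3290245234966278), (0.11998996883630753, 0.01579132303595543), 77.62486267089844) [ 0.21435356  0.97675616  0.45365864 -0.32626408]
blk z 0.0702706925405975 6006
((0.45591026544570923, -0.21581079065799713), (0.07505454868078232, 0.040560927242040634), 1.5247124433517456) [[0.4178566336631775, -0.19653603434562683], [0.4189358949661255, -0.2370826005935669], [0.49396389722824097, -0.23508554697036743], [0.49288463592529297, -0.19453898072242737]]
face 937 [[ 0.43162613 -0.2571732   0.01282362]
 [ 0.46277464 -0.23571025  0.04066975]
 [ 0.49282573 -0.19144018  0.05864535]]
```

View pics/w0c.png

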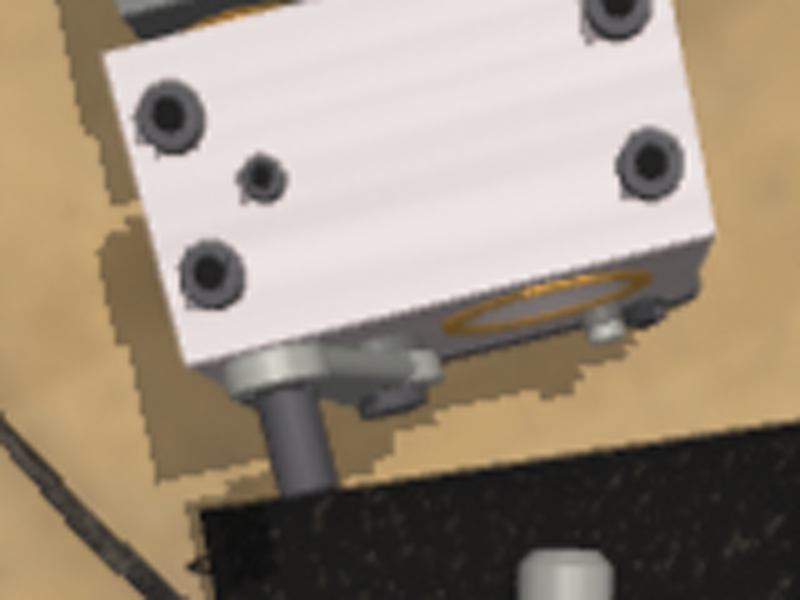

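Request:
{"fn": "servo_tool", "kwargs": {"deltas": [[[0, 0, 0.04], 0.8, 0.5], [[0, 0, 0.04], 0, 0.5], [[-0.001, 0, 0.035], 0, 0.5], [[0, 0, 0.02], 0, 0.5], [[0, 0, 0.0095], 0, 0.5]]}}

```text
clock: 4.75
position: [0.4481, -0.3465, 0.0137]
orientation: [-2.443, -1.969, 0.0]
contact_force: [-0.3, -0.4, 0.4]
width: 0.0469
grip_force: 0.0
```

Request:
{"fn": "servo_tool", "kwargs": {"deltas": [[[0, 0, 0], 0, 0.7], [[0, 0, 0], 0, 0.8], [[0, 0, 0], 0, 0.9], [[0, 0, 0], 0, 1], [[0, 0, 0], 0, 1]], "force": 40}}

```text
clock: 5.25
position: [0.4497, -0.3484, 0.0172]
orientation: [2.444, 1.971, -0.0]
contact_force: [-1.3, 0.0, 3.8]
width: 0.0148
grip_force: 40.0
```

Request:
{"fn": "servo_tool", "kwargs": {"deltas": [[[0, 0, 0], 0, 1], [[0, 0, -0.013], 0, 1], [[0, 0, -0.013], 0, 1], [[0, 0, 0], 0, 1]]}}

```text
clock: 5.65
position: [0.4505, -0.3491, 0.0445]
orientation: [2.442, 1.969, 0.0]
contact_force: [-0.7, -0.7, -1.8]
width: 0.0148
grip_force: 40.0
```

```bash
cat > meas.py <<'E'
from h import *
import sys
# rod pose by bright elongated depth blob in wrist view: args: outfile z-level
o,p,R=pose(); c=cam("wrist"); a,d=optics.snapshot("wrist"); n=sys.argv[1]; cv2.imwrite(f"pics/{n}.png",a); np.savez(n,d=d,K=c[0],R=c[1],t=c[2],p=p,TR=R)
print(o["clock"],p,R[:,0],o["width"],o["grip_force"],o["contact_force"])
E
python3 meas.py w1
```

```text
5.65 [ 0.45045153 -0.34906459  0.0444782 ] [ 0.21218186  0.97722665 -0.00263217] 0.014832891730884088 39.99939680099487 [-0.71831414 -0.65291182 -1.75465565]
```

View pics/w1.png

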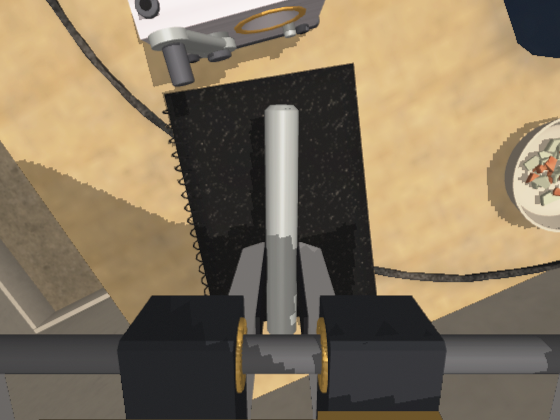

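The rod is held straight between the fingers with its nose at (282,105). I'll measure its height and tilt.

```bash
cat > rodfit.py <<'E'
from h import *
import sys
from scipy.optimize import least_squares
n=sys.argv[1]; z=np.load(n+".npz"); c=(z["K"],z["R"],z["t"]); P=cloud(0,z["d"],c); p=z["p"];TR=z["TR"]
L=(P-p)@TR  # tool frame
v,u=np.mgrid[:420,:560]
m=(abs(L[...,1])<.012)&(L[...,0]>.01)&(L[...,0]<.13)&(abs(L[...,2])<.03)&(z["d"]>0)&(P[...,1]<-.236)
q=L[m]
def f(x): # axis y=x0+x1*X, z=x2+x3*X
    return np.hypot(q[:,1]-x[0]-x[1]*q[:,0],q[:,2]-x[2]-x[3]*q[:,0])-.008
s=least_squares(f,[0,0,-.005,0],loss="soft_l1",f_scale=.001)
ok=abs(s.fun)<.003
print("tool frame axis",s.x.round(4),m.sum(),"nose X",np.percentile(q[ok][:,0],99.5).round(4),"rms",np.std(f(s.x)[ok]))
X=np.percentile(q[ok][:,0],99.5)
print("nose world",p+TR@np.array([X,s.x[0]+s.x[1]*X,s.x[2]+s.x[3]*X]))
M=(P[...,2]>.064)&(P[...,2]<.076)&(P[...,1]>-.25)&(P[...,1]<-.18)
r2=P[M][:,:2].astype(np.float32)
if len(r2)>50: print("blk",len(r2),r2.min(0),cv2.minAreaRect(r2))
E
python3 rodfit.py w1
```

```text
tool frame axis [-0.0003  0.0057 -0.0041  0.0293] 5400 nose X 0.1126 rms 0.0007262334232867858
nose world [ 0.474652   -0.23906274  0.04495975]
blk 3746 [ 0.41834888 -0.24360085] ((0.44885575771331787, -0.23743657767772675), (0.01737198233604431, 0.06536288559436798), 79.06893157958984)
```

```bash
sed -i 's/(L\[...,0\]<.13)/(L[...,0]<.095)/; s/abs(L\[...,2\])<.03)/abs(L[...,2]+.005)<.012)/' rodfit.py; python3 rodfit.py w1
python3 - <<'E'
from h import *
z=np.load("w1.npz"); c=(z["K"],z["R"],z["t"]); P=cloud(0,z["d"],c);L=(P-z["p"])@z["TR"]
for v in range(95,300,12): print(v,L[v,282].round(4),P[v,282].round(4))
E
```

```text
tool frame axis [-0.0001  0.0002 -0.0031  0.0075] 4827 nose X 0.0785 rms 0.0005914997866486878
nose world [ 0.4670104  -0.2723102   0.04680122]
blk 3746 [ 0.41834888 -0.24360085] ((0.44885575771331787, -0.23743657767772675), (0.01737198233604431, 0.06536288559436798), 79.06893157958984)
95 [0.0849 0.0003 0.0306] [ 0.4689 -0.2663  0.0136]
107 [ 0.0778  0.0002 -0.0091] [ 0.4672 -0.273   0.0534]
119 [ 0.0726  0.0002 -0.0117] [ 0.466  -0.2781  0.056 ]
131 [ 0.0674  0.0002 -0.0109] [ 0.4649 -0.2832  0.0552]
143 [ 0.062   0.0002 -0.0108] [ 0.4638 -0.2885  0.0551]
155 [ 0.0565  0.0002 -0.0105] [ 0.4626 -0.2938  0.0548]
167 [ 0.051   0.0002 -0.0109] [ 0.4614 -0.2992  0.0552]
179 [ 0.0454  0.0002 -0.0108] [ 0.4602 -0.3047  0.0552]
191 [ 0.0396  0.0002 -0.0106] [ 0.459  -0.3104  0.055 ]
203 [ 0.034   0.0002 -0.0114] [ 0.4578 -0.3159  0.0558]
215 [ 0.0276  0.0002 -0.0098] [ 0.4565 -0.3221  0.0542]
227 [ 0.0217  0.0002 -0.0104] [ 0.4552 -0.3278  0.0548]
239 [ 0.0156  0.0002 -0.0105] [ 0.4539 -0.3338  0.0549]
251 [ 0.0093  0.0002 -0.0102] [ 0.4526 -0.34    0.0547]
263 [ 0.0033  0.0002 -0.0111] [ 0.4513 -0.3459  0.0556]
275 [-0.0028  0.0002 -0.0121] [ 0.45   -0.3518  0.0566]
287 [-0.0099  0.0002 -0.0109] [ 0.4485 -0.3587  0.0554]
299 [-0.0169  0.0002 -0.0104] [ 0.447  -0.3656  0.0549]
```

Request:
{"fn": "servo_tool", "kwargs": {"deltas": [[[0, 0, 0], -6.9, 1], [[0, 0, 0], -6.9, 1], [[0.01, 0.0115, 0.001], 0, 1], [[0.009, 0.011, 0], 0, 1], [[0, 0, 0], 0, 1]]}}

```text
clock: 6.2
position: [0.4725, -0.3265, 0.0407]
orientation: [-2.19, -2.252, -0.001]
contact_force: [-0.8, -0.1, -1.2]
width: 0.0147
grip_force: 40.0
```

```bash
python3 meas.py w2; python3 rodfit.py w2
python3 - <<'E'
from h import *
z=np.load("w2.npz"); c=(z["K"],z["R"],z["t"])
M=np.array([.4699,-.2354,.046]); print("mouth in tool",(M-z["p"])@z["TR"], proj(M,c))
print("x axis ang",np.degrees(np.arctan2(z["TR"][1,0],z["TR"][0,0])))
a=cv2.imread("pics/w2.png"); t=proj(M,c)[0]; cv2.drawMarker(a,(int(t[0]),int(t[1])),(0,0,255),0,10,1)
cv2.imwrite("pics/w2c.png",cv2.resize(a[0:180,180:400],None,fx=3,fy=3,interpolation=cv2.INTER_CUBIC))
E
```

```text
6.2 [ 0.47254973 -0.32648099  0.04069568] [-2.78240342e-02  9.99612680e-01  5.58967622e-04] 0.014662140265606213 39.99957740306854 [-0.83603648 -0.05784435 -1.23562634]
tool frame axis [ 0.      0.0012 -0.0032  0.009 ] 4888 nose X 0.0787 rms 0.0006007117682500885
nose world [ 0.47049616 -0.24778863  0.04319983]
blk 14516 [ 0.41801962 -0.24337466] ((0.4559607207775116, -0.22682499885559082), (0.07540935277938843, 0.03191421926021576), 1.5856159925460815)
mouth in tool [ 0.0911224  -0.00011418 -0.00525339] [[280.76708227  76.53290696]]
x axis ang 91.59440574815466
```

View pics/w2c.png

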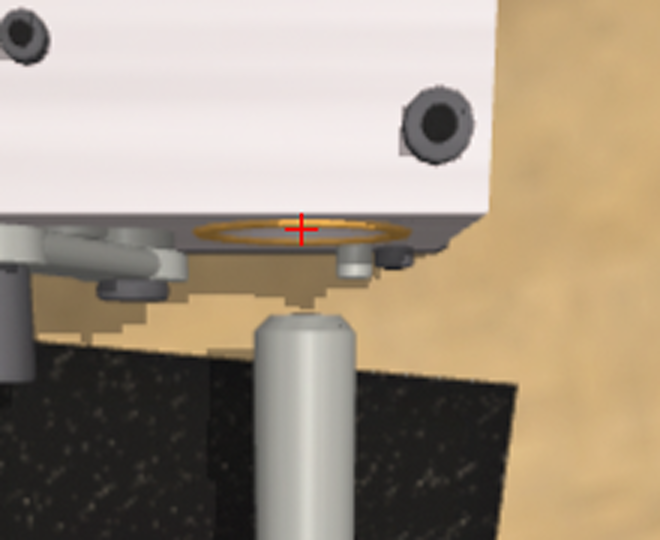

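The nose is laterally in line (rod centre 305, ring centre 302 in the crop). It is about 2.4 mm low, so I'll raise it and approach.

Request:
{"fn": "servo_tool", "kwargs": {"deltas": [[[0, 0, -0.0025], 0, 1], [[0.004, 0, 0], 0, 1], [[0.004, 0, 0], 0, 1], [[0, 0, 0], 0, 1]]}}

```text
clock: 6.65
position: [0.4707, -0.3196, 0.0433]
orientation: [-2.191, -2.251, -0.0]
contact_force: [-0.6, -0.5, -1.9]
width: 0.0149
grip_force: 40.0
```

```bash
python3 meas.py w3; python3 rodfit.py w3
python3 - <<'E'
from h import *
z=np.load("w3.npz")
M=np.array([.4699,-.2354,.046]); print("mouth in tool",(M-z["p"])@z["TR"])
E
```

```text
6.65 [ 0.47071004 -0.31964398  0.04333686] [-2.69408703e-02  9.99636935e-01  4.32583081e-04] 0.014887709573000325 39.99941289424896 [-0.58005572 -0.51157494 -1.91808116]
tool frame axis [ 0.0001 -0.0007 -0.0031  0.0074] 4870 nose X 0.0787 rms 0.0005817998982945122
nose world [ 0.46865574 -0.24100599  0.0459328 ]
blk 17709 [ 0.41782936 -0.24298503] ((0.45567846298217773, -0.2228928506374359), (0.07564397901296616, 0.03937579691410065), 1.4644907712936401)
mouth in tool [ 0.08423637  0.00145903 -0.00262716]
```

Request:
{"fn": "servo_tool", "kwargs": {"deltas": [[[0.003, 0.0012, 0], 0, 1], [[0.004, 0, 0], 0, 1], [[0.004, 0, 0], 0, 1], [[0.004, 0, 0], 0, 1], [[0, 0, 0], 0, 1]]}}

```text
clock: 7.2
position: [0.4717, -0.3045, 0.0433]
orientation: [-2.19, -2.251, -0.0]
contact_force: [-0.2, 0.7, -1.9]
width: 0.0149
grip_force: 40.0
```

Request:
{"fn": "servo_tool", "kwargs": {"deltas": [[[0.004, 0, 0], 0, 1], [[0.005, 0, 0], 0, 1], [[0.005, 0, 0], 0, 1], [[0.005, 0, 0], 0, 1], [[0, 0, 0], 0, 1]]}}

```text
clock: 7.7
position: [0.4712, -0.2853, 0.0433]
orientation: [-2.19, -2.252, -0.0]
contact_force: [0.5, -0.9, -1.7]
width: 0.0151
grip_force: 40.0
```

Request:
{"fn": "servo_tool", "kwargs": {"deltas": [[[0.006, 0, 0], 0, 1], [[0.006, 0, 0], 0, 1], [[0.006, 0, 0], 0, 1], [[0.006, 0, 0], 0, 1], [[0.003, 0, 0], 0, 1]]}}

```text
clock: 8.2
position: [0.4705, -0.2584, 0.0434]
orientation: [-2.19, -2.252, -0.0]
contact_force: [0.2, -0.4, -0.9]
width: 0.0147
grip_force: 40.0
```

```bash
python3 meas.py w4; python3 rodfit.py w4
```

```text
8.2 [ 0.47046256 -0.25840059  0.0433699 ] [-2.74715391e-02  9.99622555e-01  2.50749712e-04] 0.014743107961705203 39.99930381774902 [ 0.16344787 -0.43237551 -0.94772619]
tool frame axis [-0.0002  0.017  -0.0055  0.1714] 563 nose X 0.0174 rms 0.0009080588817107839
nose world [ 0.47007861 -0.24098071  0.04590964]
blk 24606 [ 0.417255   -0.24996483] ((0.5049977898597717, -0.21497073769569397), (0.06992866098880768, 0.17549574375152588), 89.9803237915039)
```

Request:
{"fn": "servo_tool", "kwargs": {"deltas": [[[0, 0, 0], 0, 0.72], [[0, 0, 0], 0, 0.72], [[0, 0, 0], 0, 0.72], [[0, 0, 0], 0, 0.72], [[0, 0, 0], 0, 0.72]]}}

```text
clock: 8.75
position: [0.4706, -0.2594, 0.0436]
orientation: [2.191, 2.251, 0.0]
contact_force: [0.7, 0.7, -0.0]
width: 0.0261
grip_force: 0.0
```

Request:
{"fn": "servo_tool", "kwargs": {"deltas": [[[0, 0, -0.02], 0, 0.72], [[-0.01, 0, -0.02], 0, 0.72], [[-0.03, 0, 0], 0, 0.72], [[-0.03, 0, 0], 0, 1], [[0, 0, 0], 0, 1]]}}

```text
clock: 9.25
position: [0.4727, -0.3324, 0.0843]
orientation: [2.193, 2.246, -0.001]
contact_force: [0.4, 0.7, 0.5]
width: 0.0134
grip_force: 0.0
```

```bash
python3 meas.py w5
python3 - <<'E'
from h import *
z=np.load("w5.npz"); c=(z["K"],z["R"],z["t"]); P=cloud(0,z["d"],c)
M=np.array([.4699,-.2354,.046]);a=np.radians(1.55); B=np.array([[-np.sin(a),np.cos(a),0],[-np.cos(a),-np.sin(a),0],[0,0,1]])
Q=(P-M)@B.T; m=(abs(Q[...,1])<.012)&(Q[...,0]>-.1)&(Q[...,0]<-.012)&(abs(Q[...,2])<.012)
q=Q[m]; print(m.sum(),q[:,0].min(),np.percentile(q,[1,50,99],axis=0))
for x in np.arange(-.07,-.01,.01):
    s=q[abs(q[:,0]-x)<.004]; print(x,len(s),s.mean(0) if len(s) else "", s[:,2].max() if len(s) else "")
E
```

```text
9.25 [ 0.47272743 -0.33235481  0.08427295] [-0.02423283  0.99970392 -0.00220007] 0.01338218074990978 0.0 [0.41985103 0.72246321 0.46893273]
2406 -0.06473723561549773 [[-0.06374265 -0.00752404 -0.0030789 ]
 [-0.03656593  0.00017935  0.00315805]
 [-0.01250334  0.00798883  0.0063587 ]]
-0.07 0  
-0.060000000000000005 309 [-0.05964195  0.00035309  0.00142066] 0.004199872627241703
-0.05 360 [-0.0499622   0.00024974  0.00187889] 0.004865718724079794
-0.04 372 [-0.04000963  0.00018131  0.00265268] 0.005897141837068402
-0.03 389 [-0.02993378  0.00016693  0.00338085] 0.006549647782774379
-0.019999999999999997 399 [-0.02009108  0.00014806  0.00394883] 0.006962213257898642
```

View pics/w5.png

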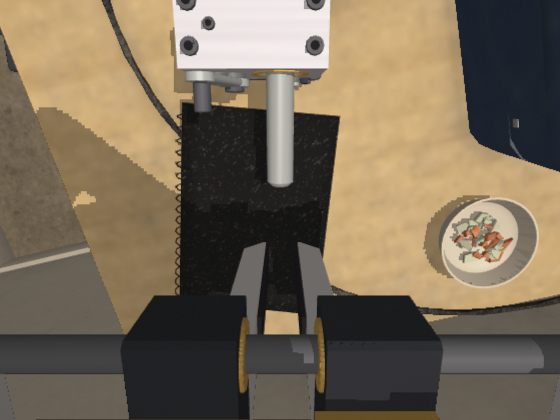

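The rod stands straight in the bore with its tail at (280,183), sagging about 4°. I'll regrasp near the tail, level it and push on.

Request:
{"fn": "servo_tool", "kwargs": {"deltas": [[[0.005, 0, 0], 0, 0.7], [[0.02, 0, 0], 0, 0.7], [[0.022, 0, 0.015], 0, 0.7], [[0, 0, 0.02], 0, 0.7], [[0, 0, 0.016], 0, 0.7]]}}

```text
clock: 9.8
position: [0.4707, -0.2786, 0.0314]
orientation: [-2.187, -2.253, -0.0]
contact_force: [0.8, -0.7, 0.0]
width: 0.0283
grip_force: 0.0
```

Request:
{"fn": "servo_tool", "kwargs": {"deltas": [[[0, 0, 0], 0, 0.8], [[0, 0, 0], 0, 1], [[0, 0, 0], 0, 1], [[0, 0, 0], 0, 1]], "force": 20}}

```text
clock: 10.2
position: [0.4715, -0.2822, 0.0332]
orientation: [2.19, 2.251, -0.0]
contact_force: [0.3, 0.1, -1.4]
width: 0.0152
grip_force: 20.0
```

Raise 3 mm to level the rod, then push.

Request:
{"fn": "servo_tool", "kwargs": {"deltas": [[[0, 0, -0.0015], 0, 1], [[0, 0, -0.0015], 0, 1], [[0.004, 0, 0], 0, 1], [[0.004, 0, 0], 0, 1], [[0, 0, 0], 0, 1]]}}

```text
clock: 10.7
position: [0.4708, -0.2734, 0.0353]
orientation: [-2.19, -2.251, -0.0]
contact_force: [0.2, 0.1, -2.1]
width: 0.0152
grip_force: 20.0
```

Request:
{"fn": "servo_tool", "kwargs": {"deltas": [[[0.005, 0, 0], 0, 1], [[0.005, 0, 0], 0, 1], [[0.005, 0, 0], 0, 1], [[0.003, 0, 0], 0, 1], [[0, 0, 0], 0, 1]]}}

```text
clock: 11.2
position: [0.4704, -0.2555, 0.0354]
orientation: [-2.19, -2.251, -0.0]
contact_force: [0.0, -0.2, -2.4]
width: 0.0151
grip_force: 20.0
```

Request:
{"fn": "servo_tool", "kwargs": {"deltas": [[[0, 0, 0], 0, 0.72], [[0, 0, 0], 0, 0.72], [[0, 0, 0], 0, 0.72], [[-0.02, 0, 0], 0, 0.72], [[-0.024, 0, 0], 0, 0.72]]}}

```text
clock: 11.7
position: [0.4718, -0.3013, 0.0356]
orientation: [2.19, 2.252, -0.0]
contact_force: [0.5, 0.3, 0.4]
width: 0.0262
grip_force: 0.0
```

Request:
{"fn": "servo_tool", "kwargs": {"deltas": [[[0, 0, 0], 0, 1], [[0, 0, 0], 0, 1], [[0, 0, 0], 0, 1]]}}

```text
clock: 12.0
position: [0.4714, -0.2999, 0.0352]
orientation: [-2.191, -2.251, -0.0]
contact_force: [-0.1, 0.7, 1.0]
width: 0.0056
grip_force: 0.0
```

```bash
cat > tail.py <<'E'
from h import *
import sys
z=np.load(sys.argv[1]+".npz"); c=(z["K"],z["R"],z["t"]); P=cloud(0,z["d"],c)
M=np.array([.4699,-.2354,.046]);a=np.radians(1.55); B=np.array([[-np.sin(a),np.cos(a),0],[-np.cos(a),-np.sin(a),0],[0,0,1]])
Q=(P-M)@B.T; m=(abs(Q[...,1])<.010)&(Q[...,0]>-.1)&(Q[...,0]<-.003)&(abs(Q[...,2])<.012)
q=Q[m]; print("tcp in bore",B@(z["p"]-M),m.sum(),np.percentile(q,[1,50,99],axis=0) if m.any() else "")
E
python3 meas.py w6; python3 tail.py w6
```

```text
12.0 [ 0.47138428 -0.29991425  0.03519037] [-2.68974412e-02  9.99638018e-01  5.99768292e-04] 0.005574106317029365 0.0 [-0.09254102  0.69601007  1.04927393]
tcp in bore [-0.0645308   0.00026133 -0.01080963] 3128 [[-0.06346344 -0.00893822 -0.00955109]
 [-0.02359654  0.0002925   0.00606072]
 [-0.0033738   0.00888475  0.0109399 ]]
```

Request:
{"fn": "servo_tool", "kwargs": {"deltas": [[[0.006, 0, 0], 0, 1], [[0.006, 0, 0], 0, 1], [[0.006, 0, 0], 0, 1], [[0.006, 0, 0], 0, 1], [[0.003, 0, 0], 0, 1]]}}

```text
clock: 12.55
position: [0.4709, -0.2724, 0.0355]
orientation: [2.19, 2.252, -0.0]
contact_force: [0.2, -0.9, 0.1]
width: 0.0006
grip_force: 0.4
```

Request:
{"fn": "servo_tool", "kwargs": {"deltas": [[[0.004, 0, 0], 0, 1], [[0.004, 0, 0], 0, 1], [[0.003, 0, 0], 0, 1]]}}

```text
clock: 12.85
position: [0.4707, -0.262, 0.0356]
orientation: [2.191, 2.251, -0.0]
contact_force: [0.5, -0.9, 0.2]
width: 0.0006
grip_force: 0.4
```

Request:
{"fn": "servo_tool", "kwargs": {"deltas": [[[0.004, 0, 0], 0, 1], [[0.004, 0, 0], 0, 1], [[0.003, 0, 0], 0, 1], [[0, 0, 0], 0, 1]]}}

```text
clock: 13.25
position: [0.4702, -0.2506, 0.0353]
orientation: [-2.19, -2.251, -0.0]
contact_force: [0.8, -0.4, 0.4]
width: 0.0003
grip_force: 0.0
```

```bash
python3 meas.py w7; python3 tail.py w7
python3 - <<'E'
import cv2
a=cv2.imread("pics/w7.png"); cv2.imwrite("pics/w7c.png",cv2.resize(a[150:350,160:400],None,fx=3,fy=3,interpolation=cv2.INTER_CUBIC))
E
```

```text
13.25 [ 0.47021837 -0.25058114  0.03533278] [-2.73181226e-02  9.99626633e-01  5.61615025e-04] 0.0003044902000215767 0.0 [ 0.79290877 -0.43562871  0.37369183]
tcp in bore [-1.51841952e-02  9.23828576e-05 -1.06672233e-02] 21 [[-0.0066695  -0.0016847   0.00903633]
 [-0.00616593  0.0001809   0.01013086]
 [-0.00532889  0.00230857  0.01196238]]
```

View pics/w7c.png

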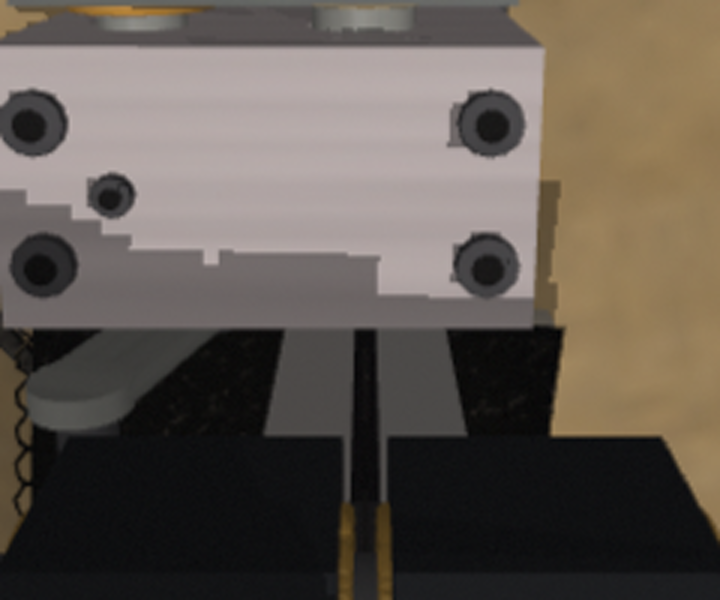

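The block hides the bore here. The fingers are shut and centred, and the keeper is clear to the left at (70,400). There is a small stop stud below the mouth, so I'll raise the tips 6 mm before the last push.

Request:
{"fn": "servo_tool", "kwargs": {"deltas": [[[0, 0, -0.003], 0, 1], [[0, 0, -0.003], 0, 1], [[0.003, 0, 0], 0, 1], [[0.002, 0, 0], 0, 1], [[0, 0, 0], 0, 1]]}}

```text
clock: 13.8
position: [0.4703, -0.246, 0.0416]
orientation: [2.191, 2.251, 0.0]
contact_force: [0.2, -0.2, 1.0]
width: 0.0006
grip_force: 0.2
```

Request:
{"fn": "servo_tool", "kwargs": {"deltas": [[[0.001, 0, 0], 0, 1], [[0.001, 0, 0], 0, 1], [[0, 0, 0], 0, 1]]}}

```text
clock: 14.1
position: [0.4703, -0.2459, 0.0416]
orientation: [2.188, 2.25, -0.004]
contact_force: [-0.4, -7.3, -3.7]
width: 0.0006
grip_force: 3.7
```

Request:
{"fn": "servo_tool", "kwargs": {"deltas": [[[0.001, 0, 0], 0, 1], [[0.001, 0, 0], 0, 1], [[0, 0, 0], 0, 1]]}}

```text
clock: 14.4
position: [0.4703, -0.2459, 0.0417]
orientation: [2.186, 2.247, -0.007]
contact_force: [-0.3, -14.9, -7.8]
width: 0.0004
grip_force: 7.2
```

Request:
{"fn": "servo_tool", "kwargs": {"deltas": [[[-0.005, 0, 0], 0, 1], [[-0.03, 0, 0], 0, 1], [[-0.04, 0, 0], 0, 1], [[-0.02, 0, 0], 0, 1], [[0, 0, 0], 0, 1]]}}

```text
clock: 14.9
position: [0.4727, -0.3392, 0.0416]
orientation: [2.194, 2.248, 0.001]
contact_force: [0.3, 0.4, 0.5]
width: 0.0001
grip_force: 0.0
```

```bash
python3 meas.py w8; python3 tail.py w8
python3 - <<'E'
from h import *
z=np.load("w8.npz"); c=(z["K"],z["R"],z["t"]); t=proj([.4699,-.2354,.046],c)[0]; print(t)
a=cv2.imread("pics/w8.png"); v=max(0,int(t[1])-60); u=int(t[0])-80
cv2.imwrite("pics/w8c.png",cv2.resize(a[v:v+120,u:u+160],None,fx=5,fy=5,interpolation=cv2.INTER_CUBIC)); print(u,v)
E
```

```text
14.9 [ 0.4726599  -0.33917503  0.04156053] [-2.42365468e-02  9.99706251e-01  4.66355314e-05] 8.8054682008537e-05 0.0 [0.26836678 0.37506771 0.48385457]
tcp in bore [-1.03811713e-01  4.81502447e-05 -4.43946952e-03] 417 [[-0.09510762 -0.00970916 -0.0117941 ]
 [-0.09336127 -0.00039477  0.00517119]
 [-0.00419166  0.00963489  0.0118185 ]]
[280.34812079  46.36492141]
200 0
```

View pics/w8c.png

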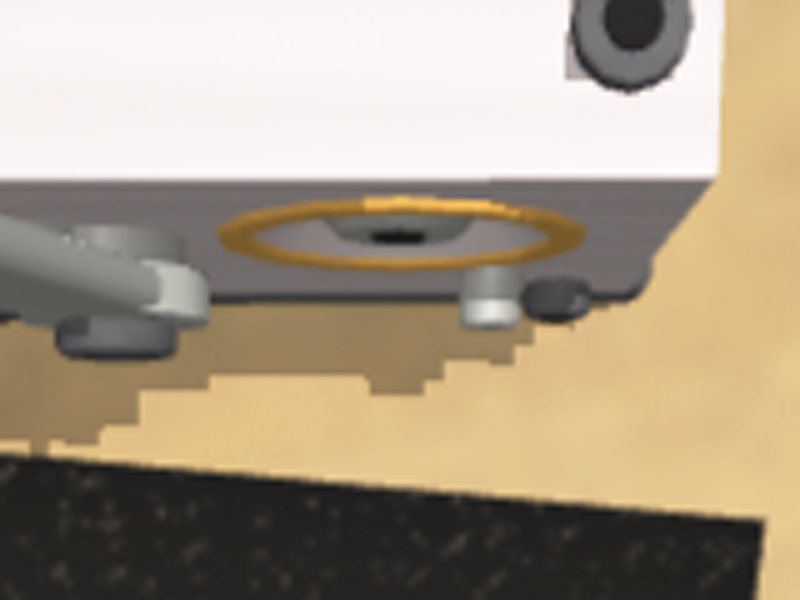

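Inside the bronze ring (crop centre 402,233) the rod's end disc with its dark centre spot lies at (398,237), so it is flush and home. Next is the keeper: I'll measure the pin.

Run:
```python
from h import *
M=np.array([.4699,-.2354,.0]);a=np.radians(1.55); B=np.array([[-np.sin(a),np.cos(a),0],[-np.cos(a),-np.sin(a),0],[0,0,1]])
for n in("w5","w8"):
    z=np.load(n+".npz"); c=(z["K"],z["R"],z["t"]); Q=(cloud(0,z["d"],c)-M)@B.T
    m=(Q[...,0]>-.03)&(Q[...,0]<-.009)&(Q[...,2]>.066)&(Q[...,2]<.095)&(Q[...,1]>.02)&(Q[...,1]<.07)
    q=Q[m]; print(n,m.sum(),np.percentile(q,[2,50,98],axis=0).round(4) if m.any() else "")
o,p,R=pose(); print(p,B@(p-M)); print("tool x,y in bore",B@R[:,0],B@R[:,1])
d=np.load("w8.npz"); Q=(cloud(0,d["d"],(d["K"],d["R"],d["t"]))-M)@B.T
m=(abs(Q[...,1])<.004)&(abs(Q[...,2]-.047)<.004)&(Q[...,0]>-.02)&(Q[...,0]<.03); print("end face x",m.sum(),np.percentile(Q[m][:,0],[10,50,90]))
m=(abs(Q[...,1]+.019)<.003)&(abs(Q[...,2]-.047)<.006)&(Q[...,0]>-.02)&(Q[...,0]<.03); print("block face x",m.sum(),np.percentile(Q[m][:,0],[10,50,90]))
```

```text
w5 458 [[-0.0207  0.0336  0.079 ]
 [-0.0151  0.0368  0.0826]
 [-0.0093  0.0414  0.0845]]
w8 856 [[-0.0209  0.0336  0.0785]
 [-0.015   0.0367  0.0828]
 [-0.0092  0.0413  0.0846]]
[ 0.47241231 -0.33746528  0.04115864] [-0.10209589  0.00024941  0.04115864]
tool x,y in bore [ 0.99999761 -0.00177126  0.00127786] [-1.77091894e-03 -9.99998396e-01 -2.69238868e-04]
end face x 78 [-2.70667991e-04  4.59758337e-05  5.29788201e-04]
block face x 64 [-1.32238765e-04  2.46406966e-05  1.66969631e-04]
```

The rod end face is at x ≈ 0.0 mm, flush. The pin is at y +37.5 mm and z 80 mm. I'll go to its robot side.

Request:
{"fn": "servo_tool", "kwargs": {"deltas": [[[0, -0.025, -0.02], 0, 1], [[0, -0.03, -0.006], 0, 1], [[0, -0.014, 0], 0, 1], [[0.02, 0, 0], 0, 1], [[0.03, 0, 0], 0, 1]]}}

```text
clock: 15.45
position: [0.4019, -0.2883, 0.0671]
orientation: [-2.193, -2.249, -0.001]
contact_force: [1.6, 1.2, 0.2]
width: 0.0008
grip_force: 0.0
```

Request:
{"fn": "servo_tool", "kwargs": {"deltas": [[[0.02, 0, 0], 0, 1], [[0.01, 0, 0], 0, 1], [[0, 0, 0], 0, 1]]}}

```text
clock: 15.75
position: [0.4016, -0.2576, 0.0672]
orientation: [-2.189, -2.253, -0.0]
contact_force: [1.1, 0.2, 0.0]
width: 0.0004
grip_force: 0.0
```

Request:
{"fn": "servo_tool", "kwargs": {"deltas": [[[0, 0.006, 0], 0, 1], [[0, 0.006, 0], 0, 1], [[0, 0.006, 0], 0, 1], [[0, 0.006, 0], 0, 1], [[0, 0.005, 0], 0, 1]]}}

```text
clock: 16.25
position: [0.4312, -0.2586, 0.0674]
orientation: [2.191, 2.251, -0.0]
contact_force: [-0.3, -0.2, -0.3]
width: 0.0009
grip_force: 0.1
```

Request:
{"fn": "servo_tool", "kwargs": {"deltas": [[[0, 0.006, 0], 0, 1], [[0, 0.006, 0], 0, 1], [[0, 0.006, 0], 0, 1], [[0, 0.006, 0], 0, 1], [[0, 0, 0], 0, 1]]}}

```text
clock: 16.75
position: [0.4553, -0.2577, 0.0676]
orientation: [2.19, 2.252, 0.0]
contact_force: [0.2, 0.1, 0.1]
width: 0.0005
grip_force: 0.0
```

Back off and look.

Request:
{"fn": "servo_tool", "kwargs": {"deltas": [[[0, -0.005, -0.01], 0, 1], [[-0.02, 0, -0.02], 0, 1], [[-0.03, 0, -0.01], 0, 1], [[-0.03, 0.01, 0], 0, 1], [[0, 0, 0], 0, 1]]}}

```text
clock: 17.25
position: [0.4622, -0.3409, 0.1094]
orientation: [2.192, 2.246, -0.001]
contact_force: [0.1, -1.1, 0.9]
width: 0.001
grip_force: 0.0
```

```bash
python3 meas.py w9
python3 - <<'E'
from h import *
z=np.load("w9.npz"); c=(z["K"],z["R"],z["t"]); t=proj([.4699,-.2354,.046],c)[0]; print(t)
a=cv2.imread("pics/w9.png"); v=max(0,int(t[1])-60); u=int(t[0])-80
cv2.imwrite("pics/w9c.png",cv2.resize(a[v:v+120,u:u+160],None,fx=5,fy=5,interpolation=cv2.INTER_CUBIC))
M=np.array([.4699,-.2354,.0]);b=np.radians(1.55); B=np.array([[-np.sin(b),np.cos(b),0],[-np.cos(b),-np.sin(b),0],[0,0,1]])
Q=(cloud(0,z["d"],c)-M)@B.T
m=(Q[...,0]>-.022)&(Q[...,0]<-.009)&(abs(Q[...,1])<.06)&(Q[...,2]>.025)&(Q[...,2]<.1)
print(m.sum(),np.percentile(Q[m],[2,50,98],axis=0).round(4))
E
```

```text
17.25 [ 0.46222405 -0.34091547  0.10936496] [-0.02434189  0.99969872 -0.00315344] 0.0009781635372313141 0.0 [ 0.11692908 -1.12502028  0.87022683]
[297.20431644  62.83724952]
301 [[-0.0208 -0.0145  0.0424]
 [-0.0143 -0.01    0.0474]
 [-0.0091  0.0286  0.0493]]
```

View pics/w9c.png

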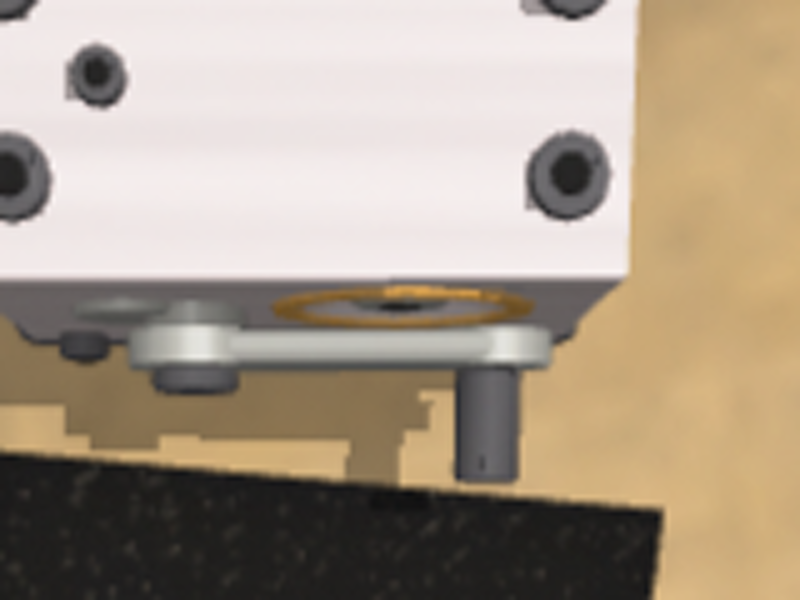

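The keeper lies level across the mouth, from pivot (195,345) to pin (487,420). The pin centre is at z ≈ 44 mm, the rod is flush and the hand is clear. I'll settle and hand in.

Request:
{"fn": "servo_tool", "kwargs": {"deltas": [[[0, 0, 0], 0, 1], [[0, 0, 0], 0, 1], [[0, 0, 0], 0, 1]]}}

```text
clock: 17.6
position: [0.4614, -0.3364, 0.1073]
orientation: [-2.19, -2.252, -0.0]
contact_force: [-0.0, 0.3, 0.2]
width: 0.0004
grip_force: 0.0
```

```bash
python3 -c "
from workcell import r
print(r.finish_job())"
```

```text
the job is handed in; nothing more can be done
None
```

The rod is fully home and flush with the block face, the keeper lies closed across the mouth, the hand is clear, and the job was handed in at about 17.6 s (the hand-in returned no verdict).

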